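Run the rotor nut onto a bench centrifuge

TASK

Stand the loose rotor nut on the threaded spindle of the small centrifuge, turn it backward (counter-clockwise from above) until it drops off the thread start and comes up against the stop behind it, dragging the springy rotor back about 10 degrees, then run it on forward (clockwise) until it is fully home on the hub and snug, dragging the rotor some 15 degrees forward. Go by feel: never wrench the rotor more than 30 degrees either way or lean hard on the nut. Then let go, so that the rotor springs back with the nut home and upright, and leave the tip box, tube rack and bottle undisturbed.

Things in the scene. Friction and masses are not known exactly. Their poses are not given: they have to be found in the camera images.
- nut_grip (a point): Centre of the orange grip bar on top of the loose rotor nut (200 g, upright): bar 64 mm long (x), 12 mm thick (y), 26 mm high (z), standing on a blue ribbed sleeve 50 mm in diameter, 36 mm high. The point is 49 mm above the nut's lower face, 13 mm above the sleeve's flat top. All ordinary plastic.
- nut_foot (a point): Centre of the nut's lower face (z up, on the nut's axis). The bore, open below, is 39 mm wide and 32 mm deep. In it, 3 mm above this face, three greased 3 mm steel lugs 120 degrees apart reach in to 14.5 mm from the axis and run in the spindle's thread.
- hub_top (a point): Centre of the flat aluminium hub face (60 mm wide) on the vertical spindle axis, 100 mm above the bench; the nut's lower face rests on it when home. x, y are the housing's and do not tell where the thread starts. Steel thread: right-handed (clockwise from above goes down), 36 mm outside, three starts 120 degrees apart, lead 24 mm a turn, flights 3 mm thick; start angle unknown, new each time.
- spindle_tip (a point): Top of the spindle, 28 mm above the hub; core 26 mm wide, coned over the last 8 mm. A nut set on it rests with its lugs on the flights, foot 8 to 15 mm above the hub; a 4 mm guard tooth on each flight blocks it forward. Turned back (100 degrees at most) it climbs to the flight's end, drops 8 mm (foot then 6 to 8 mm above the hub) and within 18 degrees meets the back of the next tooth: the stop.
- centrifuge: White centrifuge, fixed, 200 x 200 mm, 62 mm high, origin under its centre, grey panel on its -x side, black 144 mm rotor below the hub. The nut may also land straight in the drop place (then turning back meets the stop at once) or on a tooth (drops only 4 mm when turned back). From the stop it runs forward, down 0.067 mm a degree with 1.8 mm play, and is home and snug after about 145 degrees.
- rotor (a joint): Angle (rad) by which rotor, hub and spindle together are twisted against the springy brake: 0 at rest, positive when dragged forward (clockwise from above), negative backward. The brake pulls back with 1.0 N m per rad, so this is also the torque on the nut in N m. Beyond 0.55 rad either way the drive is damaged; keep the press on the nut under 25 N.
- tip_box: Blue box with yellow pipette tips, 85 x 120 x 59 mm high, loose; origin at the centre of its underside.
- tube_rack: Green tube rack, 80 x 160 x 30 mm high (tubes to 42 mm), loose; origin at the centre of its underside.
- reagent_bottle: Glass bottle with blue cap, 64 mm in diameter, 130 mm high, loose; origin at the centre of its underside.
Mind the look-alikes: they are no part of the job. Leave any green or turquoise look-alike of the part that bears nut_grip alone.

How it is judged:
By the outcome, as a careful person would: the job done as asked, in the order asked, and still so for the second after the job is handed in, with the robot touching nothing.
It also fails if it takes over 69 s, if anything falls off the work surface, if the arm or the gripper's body presses on something with over 40 N, if the wrist force passes 120 N, or if a joint passes its speed limit or range.

ROBOT

A 6-joint arm with a two-finger parallel gripper is mounted at the origin on the work surface. World frame = base frame: x ahead of the robot, y to its left, z up, the work surface at z = 0. Lengths are in mm, angles in rad, forces in N, time in s.
With the tool pointing down it reaches from about 300 to 875 mm from the base axis. Payload 6.4 kg.
Tool frame: the origin (TCP) lies on the centre line of the jaws, within the pads' length; the fingertips stand 22 mm ahead of it and the grasp point (between the pads) lies 3 mm ahead of it; z points along the fingers, x is the direction in which the jaws open and shut, and the axes are right-handed (so a half turn about z gives the same grasp; the last joint's range is limited). The gripper opens to 88 mm and grips with 3 to 60 N. Pads are 18 mm wide; open, the fingers measure 123 mm over their backs; the gripper's body (75 mm by 187 mm) begins 45 mm behind the grasp point.
Start: joints at [-1.47, 0.181, 1.607, -0, 1.354, -0.206], TCP at [173.672, -548.16, 260.714] pointing down, gripper open.
Joint ranges: [-2.99, 2.99], [-0.89, 2.07], [0.3, 2.58], [-1.14, 4.28], [0, 2.63], [-3.12, 3.12]. Speed limits (rad/s): [2.57, 2.57, 3.01, 3.14, 3.14, 3.14].

INTERFACE

Orientations are given as a unit quaternion [w, x, y, z].
In Python, from rig import * gives the robot as it stands.
- The arm moves only by the tool send_rows, never from a script. Its argument "targets" is text: rows parted by semicolons, each of 7 numbers parted by spaces: the shift along the tool's x, y, z in m, then the turn, a rotation vector about the tool's x, y, z in rad, then the finger opening in m, from 0 to 0.0881. In form: dx dy dz wx wy wz fingers; .... A call has 1 to 12 rows; each row shifts and turns the pose as measured when the row begins, along the tool's axes as they then stand; what a row does not reach is not made up. A row lasts 1/8 s, in which the tool goes at most 62.5 mm and 10.7 degrees, less where a joint would pass 70% of its speed; a pose out of reach is approached as far as the arm can. A call is refused whole if a number of a shift passes 0.0625 or a number of a turn 0.188, either way. A call with a gripper value outside its range is refused whole. The fingers move at their own pace and stop on an object; the grip force is fixed at half the most. Time passes only in rows, so rows that do not move let the fingers close. It gives the time, the measured TCP pose, the force and the opening at its end, in the units of the state.
- get_state(): the state, without advancing time (a new reading comes with each control period).
- get_image(name): name is "side" or "top" or "wrist"; returns (picture, depth): 420x560x3 uint8, red, green, blue; 420x560 float32, mm along the optical axis (not along the pixel's ray), 0 where there is no reading.
- get_calibration(name): a dict with "camera_matrix" (3x3 intrinsics, pixels), "dist" ([k1, k2, p1, p2, k3] as OpenCV has them; the pictures are not rectified), "eye" and "rotation" of the camera in the world. Camera axes: x right, y up, looking along -z (the intrinsics and any distortion apply to the point x, -y, -z); pixel columns grow to the right and rows downward; lengths in mm; the calibration is good to about 2 mm. A picture is of the moment at which its call begins: read the wrist's pose just before it. get_calibration takes no time and is no camera call; for the wrist camera it gives the pose at the moment of the call.
- finish_job(): hands the job in, once; it reports no verdict.
Trained networks look in the newest picture that a camera, given by its name, has taken for a name from the list of things; names that differ only in an ending like _2 or _b are one class to them, and where a whole thing is asked for, a point or a joint stands for the part that bears it (a point fixed in the world has none). Each returns a list of dicts, best first, with "score" (0 to 1); they miss things now and then, are a little off and sometimes report something else, mostly with a low value. They report only what shows in the picture. A call takes as long as a camera call. They do not tell look-alikes from the thing itself.
- spot_in(camera, name): "box" ([left, top, right, bottom] in pixels, round what is visible of it).
- spot_point(camera, name): "at" ([column, row] in pixels: a listed point, or the origin of a listed thing).
The state is a dict: "time_s": time; "qpos": joint angles; "qd": joint speeds; "joint_torque": joint torques, N m; "position": TCP position; "eef_rot": TCP orientation; "force": force on the tool from outside, world axes, zero at the start; "moment": the same for the moment, N m; "finger_gap": finger opening in mm.
Only numpy, scipy, OpenCV 4.12 (cv2) and the standard library are available. Lean on these libraries where they do the work, as an engineer would, in place of code of your own. Each camera call takes 0.05 s, during which the arm holds its last target. There are 200 camera calls.

## Working session

There is one attempt and no reset: what is moved stays moved. The work goes in short steps, Python scripts to look and compute and a tool call to move; the robot and the scene stay as the last step left them, time stands still between calls to the robot, and variables do not carry over. Pictures are saved under pics/ and viewed, about 8 in all and at most 12, crops included, and the job is handed in when it is done.

Besides the shell and the picture viewer there is one more tool, called as name(argument=value, ...), one argument or row to a line, values as JSON. send_rows: Moves the arm, as the interface text tells. Its arguments: {"type":"object","properties":{"targets":{"type":"string"}},"required":["targets"]}

```bash
mkdir -p pics; cat > h.py <<'E'
from rig import *
import numpy as np, cv2
from scipy.spatial.transform import Rotation as R
def ray(cal,px):
    p=cv2.undistortPoints(np.array([[px]],float),np.array(cal["camera_matrix"]),np.array(cal["dist"]))[0,0]
    return np.array([p[0],-p[1],-1.0])
def world(cal,px,depth):
    return np.array(cal["eye"])+np.array(cal["rotation"])@(ray(cal,px)*depth)
def atz(cal,px,z):
    d=np.array(cal["rotation"])@ray(cal,px); e=np.array(cal["eye"]); return e+d*(z-e[2])/d[2]
def save(n,im): cv2.imwrite("pics/"+n,cv2.cvtColor(im,cv2.COLOR_RGB2BGR))
E
python3 - <<'E'
from h import *
im={}
for c in ("top","side"):
    p,d=get_image(c); cal=get_calibration(c); print(c,np.round(cal["eye"]))
    for n,z in (("nut_grip",49),("hub_top",100),("spindle_tip",128),("centrifuge",0),("tip_box",0),("tube_rack",0),("reagent_bottle",0)):
        for s in spot_point(c,n)[:3]:
            a=s["at"]; print(c,n,round(s["score"],2),np.round(a),np.round(atz(cal,a,z)), "dep",np.round(world(cal,a,d[int(a[1]),int(a[0])])))
    im[c]=p
save("a.png",np.vstack([cv2.resize(im["top"],(400,300)),cv2.resize(im["side"],(400,300))])); save("top.png",im["top"])
print(get_state())
E
```

```text
top [434.  12. 943.]Traceback (most recent call last):
  File "<stdin>", line 7, in <module>
  File "h.py", line 10, in atz
    d=np.array(cal["rotation"])@ray(cal,px); e=np.array(cal["eye"]); return e+d*(z-e[2])/d[2]
      ~~~~~~~~~~~~~~~~~~~~~~~~~^~~~~~~~~~~~
ValueError: matmul: Input operand 1 has a mismatch in its core dimension 0, with gufunc signature (n?,k),(k,m?)->(n?,m?) (size 3 is different from 4)
```

Rotation is a quaternion; fix that.

```bash
cat > h.py <<'E'
from rig import *
import numpy as np, cv2
from scipy.spatial.transform import Rotation as R
def q2m(q): return R.from_quat(np.array(q),scalar_first=True).as_matrix()
def ray(cal,px):
    p=cv2.undistortPoints(np.array([[px]],float),np.array(cal["camera_matrix"]),np.array(cal["dist"]))[0,0]
    return q2m(cal["rotation"])@np.array([p[0],-p[1],-1.0])
def world(cal,px,depth): return np.array(cal["eye"])+ray(cal,px)*depth
def atz(cal,px,z):
    d=ray(cal,px); e=np.array(cal["eye"]); return e+d*(z-e[2])/d[2]
def save(n,im): cv2.imwrite("pics/"+n,cv2.cvtColor(im,cv2.COLOR_RGB2BGR))
E
python3 - <<'E'
from h import *
im={}
for c in ("top","side"):
    p,d=get_image(c); cal=get_calibration(c); print(c,np.round(cal["eye"]))
    for n,z in (("nut_grip",49),("hub_top",100),("spindle_tip",128),("centrifuge",0),("tip_box",0),("tube_rack",0),("reagent_bottle",0)):
        for s in spot_point(c,n)[:3]:
            a=s["at"]; print(c,n,round(s["score"],2),np.round(a),np.round(atz(cal,a,z)), "dep",np.round(world(cal,a,d[int(a[1]),int(a[0])])))
    im[c]=p
save("a.png",np.vstack([cv2.resize(im["top"],(400,300)),cv2.resize(im["side"],(400,300))])); save("top.png",im["top"])
print(get_state())
E
```

```text
top [434.  12. 943.]
top nut_grip 0.96 [132. 201.] [530. 389.  49.] dep [528. 384.  62.]
top nut_grip 0.86 [179. 253.] [414. 272.  49.] dep [413. 276.  35.]
top nut_grip 0.68 [174. 207.] [518. 290.  49.] dep [520. 295.  33.]
top tip_box 0.65 [436. 209.] [ 535. -331.    0.] dep [ 529. -311.   54.]
top tube_rack 0.64 [201. 304.] [293. 227.   0.] dep [297. 220.  30.]
top reagent_bottle 0.65 [408. 128.] [ 733. -263.    0.] dep [ 706. -238.   85.]
side [ -4. 754. 784.]
side nut_grip 0.95 [216. 251.] [566. 195.  49.] dep [558. 203.  59.]
side nut_grip 0.9 [250. 299.] [406. 264.  49.] dep [400. 271.  60.]
side nut_grip 0.87 [175. 263.] [613. 282.  49.] dep [607. 287.  57.]
side hub_top 0.88 [294. 194.] [508. -54. 100.] dep [498. -38. 114.]
side spindle_tip 0.75 [291. 183.] [520. -56. 128.] dep [ 623. -216.   -2.]
side spindle_tip 0.66 [208. 300.] [424. 365. 128.] dep [486. 309.  33.]
side centrifuge 0.56 [288. 221.] [525. -52.   0.] dep [483.  11.  62.]
side centrifuge 0.44 [336. 175.] [ 532. -340.    0.] dep [ 506. -287.   38.]
side tip_box 0.59 [338. 175.] [ 526. -344.    0.] dep [ 497. -284.   43.]
side tube_rack 0.82 [308. 330.] [280. 224.   0.] dep [264. 253.  44.]
side reagent_bottle 0.77 [268. 164.] [ 747. -263.    0.] dep [ 718. -224.   30.]
{'time_s': 0.9, 'qpos': array([-1.47024966e+00,  1.80797101e-01,  1.60698156e+00,  6.14505741e-06,
        1.35380721e+00, -2.06272249e-01]), 'qd': array([ 0.00052124, -0.00052701, -0.00025708, -0.00013604,  0.00133606,
       -0.00060041]), 'joint_torque': array([ 2.92832483e-04, -4.33825350e+01, -3.42172265e+01,  7.01225060e-02,
        3.08765529e-02, -3.61429807e-05]), 'position': array([ 173.7016861 , -548.15815003,  260.72501278]), 'eef_rot': array([ 5.14303910e-07,  8.06853886e-01, -5.90751053e-01,  4.49833090e-06]), 'force': array([0.83409973, 0.47500311, 0.87307085]), 'moment': array([ 0.0538773 , -0.00719942, -0.00696081]), 'finger_gap': 88.35599789624894}
```

View pics/a.png

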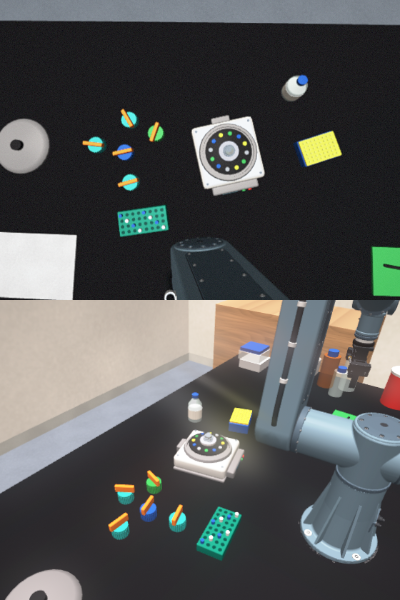

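The picture shows the blue nut at top-image about (174,213), with a green and three turquoise look-alikes around it. The centrifuge hub is at about (321,211).

```bash
python3 - <<'E'
from h import *
c="top"; p,d=get_image(c); cal=get_calibration(c)
hsv=cv2.cvtColor(p,cv2.COLOR_RGB2HSV)
def near(m,u,v,r):
    k=np.zeros(m.shape,np.uint8); cv2.circle(k,(u,v),r,255,-1); return cv2.bitwise_and(m,k)
o=near(cv2.inRange(hsv,(5,120,100),(22,255,255)),174,213,22)
pts=np.argwhere(o)[:,::-1].astype(np.float32); r=cv2.minAreaRect(pts); print(len(pts),r)
w=np.array([atz(cal,b,62)[:2] for b in cv2.boxPoints(r)]); print("bar corners",np.round(w),"ctr",w.mean(0))
wp=np.array([atz(cal,b,62)[:2] for b in pts]); u,s,vt=np.linalg.svd(wp-wp.mean(0)); print("mean",wp.mean(0),"ang",np.degrees(np.arctan2(vt[0,1],vt[0,0])))
# hub heights
ys,xs=np.mgrid[185:240,290:350]; P=np.array([world(cal,(x,y),d[y,x]) for x,y in zip(xs.ravel(),ys.ravel())])
for lo,hi in ((92,108),(118,140),(75,92)):
    q=P[(P[:,2]>lo)&(P[:,2]<hi)]; print(lo,len(q),q.mean(0).round(1) if len(q) else 0, (q.max(0)-q.min(0)).round() if len(q) else 0, ((q.max(0)+q.min(0))/2).round(1) if len(q) else 0)
save("b.png",np.hstack([cv2.resize(p[160:260,110:230],(360,300)),cv2.resize(p[160:260,265:385],(360,300))]))
print(q2m(get_state()["eef_rot"]).round(3))
cw=get_calibration("wrist"); print(cw)
E
```

```text
148 ((170.88990783691406, 212.36695861816406), (6.425294399261475, 28.61397933959961), 80.13418579101562)
bar corners [[506. 325.]
 [518. 261.]
 [504. 257.]
 [491. 322.]] ctr [504.79247111 291.34867045]
mean [505.24096248 293.27108856] ang -76.68132317354925
92 730 [510.3 -44.7  97. ] [118. 119.  16.] [512.1 -44.9  99.9]
118 119 [512.1 -45.3 124.8] [24. 23. 13.] [512.4 -45.4 125.1]
75 2054 [512.3 -45.4  88. ] [122. 131.  17.] [512.8 -45.4  83.6]
[[ 0.302 -0.953 -0.   ]
 [-0.953 -0.302 -0.   ]
 [ 0.     0.    -1.   ]]
{'camera_matrix': array([[330.68851992,   0.        , 279.04756183],
       [  0.        , 330.68851992, 212.25787693],
       [  0.        ,   0.        ,   1.        ]]), 'dist': array([-0.01706986,  0.        ,  0.        ,  0.        ,  0.        ]), 'eye': array([ 250.90548423, -522.65061465,  385.3753888 ]), 'rotation': array([ 0.79659314, -0.12907477,  0.09493428, -0.58289498])}
```

View pics/b.png

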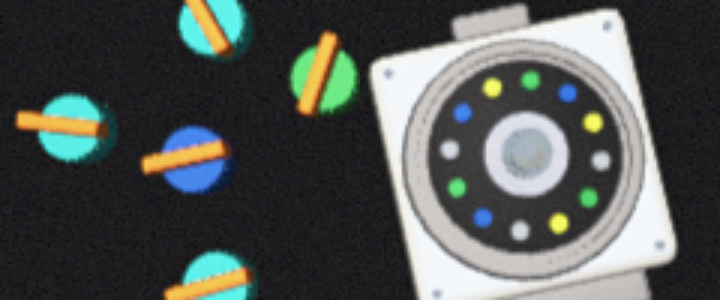

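The bar is centred near (505,292) with its axis at -77°, and the spindle is near (512,-45). I'll write a planning helper, then move to hover over the nut.

```bash
cat >> h.py <<'E'
def plan(tgt,ang,n,fing):
    """rows to TCP tgt (mm), tool-x world angle ang (deg), tool kept pointing down"""
    s=get_state(); M=q2m(s["eef_rot"]); p=np.array(s["position"]); t=np.radians(ang)
    G=np.array([[np.cos(t),np.sin(t),0],[np.sin(t),-np.cos(t),0],[0,0,-1]])
    w=R.from_matrix(M.T@G).as_rotvec(); st=(np.array(tgt)-p)/n/1000; rows=[]
    for i in range(n):
        Mi=M@R.from_rotvec(w*i/n).as_matrix()
        rows.append(" ".join(f"{v:.4g}" for v in [*np.round(Mi.T@st,4),*np.round(w/n,4),fing]))
    for k in range(0,n,12): print("; ".join(rows[k:k+12])); print()
def st():
    s=get_state(); M=q2m(s["eef_rot"])
    print("t%.2f"%s["time_s"],np.round(s["position"],1),"ang %.1f"%np.degrees(np.arctan2(M[1,0],M[0,0])),"tilt",np.round(M[:2,2]*57.3,1),"F",np.round(s["force"],1),"M",np.round(s["moment"],2),"gap %.1f"%s["finger_gap"],"q6 %.2f"%s["qpos"][5])
E
python3 -c "
from h import *
plan((505,292,170),13.3,20,0.05)"
```

```text
-0.035 -0.0285 0.0045 0 0 -0.0748 0.05; -0.0328 -0.031 0.0045 0 0 -0.0748 0.05; -0.0304 -0.0334 0.0045 0 0 -0.0748 0.05; -0.0278 -0.0356 0.0045 0 0 -0.0748 0.05; -0.0251 -0.0375 0.0045 0 0 -0.0748 0.05; -0.0222 -0.0393 0.0045 0 0 -0.0748 0.05; -0.0192 -0.0409 0.0045 0 0 -0.0748 0.05; -0.0161 -0.0422 0.0045 0 0 -0.0748 0.05; -0.0129 -0.0433 0.0045 0 0 -0.0748 0.05; -0.0096 -0.0441 0.0045 0 0 -0.0748 0.05; -0.0063 -0.0447 0.0045 0 0 -0.0748 0.05; -0.003 -0.0451 0.0045 0 0 -0.0748 0.05

0.0004 -0.0452 0.0045 0 0 -0.0748 0.05; 0.0038 -0.045 0.0045 0 0 -0.0748 0.05; 0.0071 -0.0446 0.0045 0 0 -0.0748 0.05; 0.0105 -0.0439 0.0045 0 0 -0.0748 0.05; 0.0137 -0.043 0.0045 0 0 -0.0748 0.05; 0.0169 -0.0419 0.0045 0 0 -0.0748 0.05; 0.02 -0.0405 0.0045 0 0 -0.0748 0.05; 0.0229 -0.0389 0.0045 0 0 -0.0748 0.05
```

send_rows(
  targets="-0.035 -0.0285 0.0045 0 0 -0.0748 0.05; -0.0328 -0.031 0.0045 0 0 -0.0748 0.05; -0.0304 -0.0334 0.0045 0 0 -0.0748 0.05; -0.0278 -0.0356 0.0045 0 0 -0.0748 0.05; -0.0251 -0.0375 0.0045 0 0 -0.0748 0.05; -0.0222 -0.0393 0.0045 0 0 -0.0748 0.05; -0.0192 -0.0409 0.0045 0 0 -0.0748 0.05; -0.0161 -0.0422 0.0045 0 0 -0.0748 0.05; -0.0129 -0.0433 0.0045 0 0 -0.0748 0.05; -0.0096 -0.0441 0.0045 0 0 -0.0748 0.05; -0.0063 -0.0447 0.0045 0 0 -0.0748 0.05; -0.003 -0.0451 0.0045 0 0 -0.0748 0.05",
)

```text
time_s: 2.45
position: [371.8, -30.5, 206.4]
eef_rot: [0.003, 0.985, -0.171, 0.004]
force: [-0.2, 0.3, -0.4]
finger_gap: 49.8
```

send_rows(
  targets="0.0004 -0.0452 0.0045 0 0 -0.0748 0.05; 0.0038 -0.045 0.0045 0 0 -0.0748 0.05; 0.0071 -0.0446 0.0045 0 0 -0.0748 0.05; 0.0105 -0.0439 0.0045 0 0 -0.0748 0.05; 0.0137 -0.043 0.0045 0 0 -0.0748 0.05; 0.0169 -0.0419 0.0045 0 0 -0.0748 0.05; 0.02 -0.0405 0.0045 0 0 -0.0748 0.05; 0.0229 -0.0389 0.0045 0 0 -0.0748 0.05",
)

```text
time_s: 3.45
position: [498.2, 322.4, 169.8]
eef_rot: [0.005, 0.99, 0.138, 0.007]
force: [1.8, -0.0, -0.0]
finger_gap: 50.0
```

```bash
cat >> h.py <<'E'
def bar(ztop=62,dmin=None,name=None):
    st(); cal=get_calibration("wrist"); p,d=get_image("wrist"); hsv=cv2.cvtColor(p,cv2.COLOR_RGB2HSV)
    m=cv2.inRange(hsv,(5,120,100),(22,255,255)); n,l,s,c=cv2.connectedComponentsWithStats(m)
    for i in range(1,n):
        if s[i,4]<150: continue
        pts=np.argwhere(l==i)[:,::-1]
        W=np.array([world(cal,(u,v),d[v,u]) for u,v in pts]); zt=np.percentile(W[:,2],90)
        T=W[abs(W[:,2]-zt)<3.5][:,:2].astype(np.float32)
        r=cv2.minAreaRect(T); b=cv2.boxPoints(r); e=max((b[1]-b[0],b[2]-b[1]),key=np.linalg.norm)
        print(c[i].round(),len(T),"ztop %.1f"%zt,"ctr",np.round(r[0],1),"mean",T.mean(0).round(1),"size",np.round(r[1],1),"barang %.1f"%(np.degrees(np.arctan2(e[1],e[0]))%180))
    if name: save(name,p)
    return p,d,cal
E
python3 -c "
from h import *
bar(name='w1.png')"
```

```text
t3.45 [498.2 322.4 169.8] ang 15.8 tilt [ 0.8 -0.5] F [ 1.8 -0.  -0. ] M [-0.04 -0.13  0.03] gap 50.0 q6 0.11
[344. 122.] 329 ztop 62.0 ctr [525.2 393.3] mean [522.  387.1] size [63.  11.6] barang 87.9
[155. 237.] 183 ztop 62.3 ctr [405.3 271.7] mean [408.9 256.4] size [11.1 63.5] barang 110.7
[415. 276.] 118 ztop 62.1 ctr [620.8 287.6] mean [624.  289.8] size [47.6 11.1] barang 26.0
[278. 276.] 145 ztop 62.9 ctr [508.7 277.5] mean [507.4 273.2] size [11.3 26.3] barang 105.5
[151. 350.] 255 ztop 231.4 ctr [459.1 336.9] mean [459.4 336.4] size [ 1.8 14.3] barang 103.8
[407. 349.] 280 ztop 232.4 ctr [520.2 354.7] mean [520.  354.4] size [ 2.  14.8] barang 108.4
[334. 376.] 165 ztop 63.0 ctr [582.6 189. ] mean [582.8 188.7] size [ 7.3 36.5] barang 164.4
[366. 411.] 4307 ztop 241.0 ctr [505.1 346. ] mean [508.7 345.8] size [82.2  6.3] barang 15.1
```

View pics/w1.png

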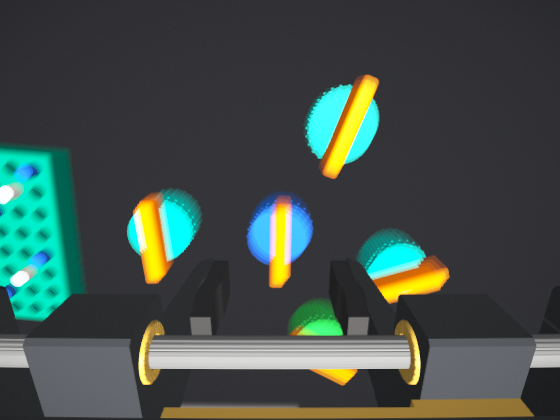

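The blue nut is at (280,240) in the wrist view. Glare breaks up the orange mask, so I'll measure the bar by depth instead once the arm has settled.

send_rows(
  targets="0 0 0 0 0 0 0.05; 0 0 0 0 0 0 0.05",
)

```text
time_s: 3.75
position: [498.6, 326.9, 168.5]
eef_rot: [0.004, 0.99, 0.14, 0.007]
force: [0.3, -0.7, -0.0]
finger_gap: 50.2
```

```bash
cat >> h.py <<'E'
def top_pts(cx,cy,rad,zlo,zhi,name=None):
    st(); cal=get_calibration("wrist"); p,d=get_image("wrist")
    K=np.array(cal["camera_matrix"]); v,u=np.mgrid[0:420,0:560]
    n=cv2.undistortPoints(np.stack([u,v],-1).reshape(-1,1,2).astype(float),K,np.array(cal["dist"]))[:,0]
    W=np.array(cal["eye"])+(np.c_[n[:,0],-n[:,1],-np.ones(len(n))]*d.reshape(-1,1))@q2m(cal["rotation"]).T
    ok=(d.ravel()>0)&(W[:,2]>zlo)&(W[:,2]<zhi)&(np.hypot(W[:,0]-cx,W[:,1]-cy)<rad)
    if name: save(name,p)
    return W[ok],p,d,cal
def rect(T):
    r=cv2.minAreaRect(T[:,:2].astype(np.float32)); b=cv2.boxPoints(r); e=max((b[1]-b[0],b[2]-b[1]),key=np.linalg.norm)
    print(len(T),"z",np.percentile(T[:,2],[5,50,95]).round(1),"ctr",np.round(r[0],1),"mean",T[:,:2].mean(0).round(1),"size",np.round(r[1],1),"longang %.1f"%(np.degrees(np.arctan2(e[1],e[0]))%180))
E
python3 -c "
from h import *
W,p,d,c=top_pts(505,292,45,57,67)
rect(W)
W=W[abs(W[:,2]-np.median(W[:,2]))<1.5]; rect(W); plan((505,292,120),13.3,6,0.05)
"
```

```text
t3.75 [498.6 326.9 168.5] ang 16.1 tilt [ 0.8 -0.3] F [ 0.3 -0.7 -0. ] M [-0.07 -0.08 -0.  ] gap 50.2 q6 0.11
1146 z [60.  62.3 63.5] ctr [504.5 294.9] mean [503.8 297.3] size [12.  64.2] longang 104.4
992 z [61.2 62.4 63.5] ctr [504.4 295.2] mean [504.  296.5] size [11.6 62.8] longang 103.9
-0.0007 0.0058 0.0081 0.0016 -0.0021 0.0082 0.05; -0.0006 0.0058 0.0081 0.0016 -0.0021 0.0082 0.05; -0.0006 0.0058 0.0081 0.0016 -0.0021 0.0082 0.05; -0.0005 0.0058 0.0081 0.0016 -0.0021 0.0082 0.05; -0.0004 0.0058 0.0081 0.0016 -0.0021 0.0082 0.05; -0.0004 0.0059 0.0081 0.0016 -0.0021 0.0082 0.05
```

```bash
python3 -c "
from h import *
plan((504.5,295,95),14,8,0.05)"
```

```text
-0.0005 0.0039 0.0092 0.0012 -0.0015 0.0046 0.05; -0.0005 0.0039 0.0092 0.0012 -0.0015 0.0046 0.05; -0.0004 0.0039 0.0092 0.0012 -0.0015 0.0046 0.05; -0.0004 0.004 0.0092 0.0012 -0.0015 0.0046 0.05; -0.0004 0.004 0.0092 0.0012 -0.0015 0.0046 0.05; -0.0003 0.004 0.0092 0.0012 -0.0015 0.0046 0.05; -0.0003 0.004 0.0092 0.0012 -0.0015 0.0046 0.05; -0.0003 0.004 0.0092 0.0012 -0.0015 0.0046 0.05
```

send_rows(
  targets="-0.0005 0.0039 0.0092 0.0012 -0.0015 0.0046 0.05; -0.0005 0.0039 0.0092 0.0012 -0.0015 0.0046 0.05; -0.0004 0.0039 0.0092 0.0012 -0.0015 0.0046 0.05; -0.0004 0.004 0.0092 0.0012 -0.0015 0.0046 0.05; -0.0004 0.004 0.0092 0.0012 -0.0015 0.0046 0.05; -0.0003 0.004 0.0092 0.0012 -0.0015 0.0046 0.05; -0.0003 0.004 0.0092 0.0012 -0.0015 0.0046 0.05; -0.0003 0.004 0.0092 0.0012 -0.0015 0.0046 0.05; 0 0 0 0 0 0 0.05",
)

```text
time_s: 4.92
position: [504.4, 289.9, 89.6]
eef_rot: [-0.0, 0.993, 0.119, -0.001]
force: [-0.2, -0.1, 0.8]
finger_gap: 50.0
```

```bash
python3 -c "
from h import *
W,p,d,c=top_pts(505,292,45,57,67,'w2.png')
W=W[abs(W[:,2]-np.median(W[:,2]))<1.5]; rect(W); plan((504.5,295,61),14,5,0.05)
"
```

```text
t4.92 [504.4 289.9  89.6] ang 13.6 tilt [-0.1 -0. ] F [-0.2 -0.1  0.8] M [-0.03 -0.12  0.01] gap 50.0 q6 0.08
2292 z [61.2 62.4 63.4] ctr [504.3 295.1] mean [503.7 297.1] size [11.7 63.2] longang 104.6
0.0002 -0.001 0.0058 -0.0001 0.0002 -0.0013 0.05; 0.0002 -0.001 0.0058 -0.0001 0.0002 -0.0013 0.05; 0.0002 -0.001 0.0058 -0.0001 0.0002 -0.0013 0.05; 0.0002 -0.001 0.0058 -0.0001 0.0002 -0.0013 0.05; 0.0002 -0.001 0.0058 -0.0001 0.0002 -0.0013 0.05
```

send_rows(
  targets="0 -0.001 0.006 0 0 -0.003 0.05; 0 -0.001 0.006 0 0 -0.003 0.05; 0 -0.001 0.006 0 0 -0.003 0.05; 0 -0.001 0.005 0 0 -0.003 0.05; 0 -0.001 0.002 0 0 0 0.05; 0 0 0 0 0 0 0.05; 0 0 0 0 0 0 0.05",
)

```text
time_s: 5.85
position: [503.8, 296.2, 64.3]
eef_rot: [-0.0, 0.992, 0.126, 0.0]
force: [0.5, -0.2, 1.0]
finger_gap: 50.1
```

```bash
python3 -c "
from h import *
st()"
```

```text
t5.85 [503.8 296.2  64.3] ang 14.4 tilt [0. 0.] F [ 0.5 -0.2  1. ] M [-0.06 -0.08  0.03] gap 50.1 q6 0.08
```

send_rows(
  targets="0 0.001 0.003 0 0 0 0.05; 0 0 0 0 0 0 0.05; 0 0 0 0 0 0 0; 0 0 0 0 0 0 0; 0 0 0 0 0 0 0; 0 0 0 0 0 0 0; 0 0 0 0 0 0 0; 0 0 0 0 0 0 0",
)

```text
time_s: 6.85
position: [504.5, 295.1, 61.5]
eef_rot: [-0.0, 0.992, 0.125, 0.001]
force: [0.7, -0.5, 0.5]
finger_gap: 11.9
```

```bash
python3 -c "
from h import *
st()"
```

```text
t6.85 [504.5 295.1  61.5] ang 14.4 tilt [0.1 0.1] F [ 0.7 -0.5  0.5] M [ 0.03 -0.09 -0.  ] gap 11.9 q6 0.07
```

send_rows(
  targets="0 0 0.000 0 0 0 0; 0 0 -0.008 0 0 0 0; 0 0 -0.02 0 0 0 0; 0 0 -0.025 0 0 0 0; 0 0 -0.03 0 0 0 0; 0 0 -0.03 0 0 0 0; 0 0 -0.025 0 0 0 0; 0 0 -0.018 0 0 0 0; 0 0 -0.01 0 0 0 0; 0 0 0 0 0 0 0",
)

```text
time_s: 8.1
position: [504.0, 295.1, 242.3]
eef_rot: [-0.001, 0.992, 0.126, 0.004]
force: [-0.1, -0.5, -1.6]
finger_gap: 11.8
```

```bash
python3 -c "
from h import *
st(); plan((505,-115,240),14,12,0)"
```

```text
t8.10 [504.  295.1 242.3] ang 14.4 tilt [0.4 0.2] F [-0.1 -0.5 -1.6] M [-0.03 -0.08 -0.01] gap 11.8 q6 0.07
-0.0084 0.0331 0.0001 -0.0001 -0.0006 0.0006 0; -0.0084 0.0331 0.0001 -0.0001 -0.0006 0.0006 0; -0.0084 0.0331 0.0001 -0.0001 -0.0006 0.0006 0; -0.0084 0.0331 0.0001 -0.0001 -0.0006 0.0006 0; -0.0084 0.0331 0.0001 -0.0001 -0.0006 0.0006 0; -0.0083 0.0331 0.0001 -0.0001 -0.0006 0.0006 0; -0.0083 0.0331 0.0001 -0.0001 -0.0006 0.0006 0; -0.0083 0.0332 0.0001 -0.0001 -0.0006 0.0006 0; -0.0083 0.0332 0.0002 -0.0001 -0.0006 0.0006 0; -0.0082 0.0332 0.0002 -0.0001 -0.0006 0.0006 0; -0.0082 0.0332 0.0002 -0.0001 -0.0006 0.0006 0; -0.0082 0.0332 0.0002 -0.0001 -0.0006 0.0006 0
```

send_rows(
  targets="-0.004 0.016 0 0 -0.0006 0.0006 0; -0.0084 0.0331 0.0001 0 -0.0006 0.0006 0; -0.0084 0.0331 0.0001 0 -0.0006 0.0006 0; -0.0084 0.0331 0.0001 0 -0.0006 0.0006 0; -0.0084 0.0331 0.0001 0 -0.0006 0.0006 0; -0.0083 0.0331 0.0001 0 -0.0006 0.0006 0; -0.0083 0.0331 0.0001 0 -0.0006 0.0006 0; -0.0083 0.0332 0.0001 0 -0.0006 0.0006 0; -0.0083 0.0332 0.0002 0 -0.0006 0.0006 0; -0.0082 0.0332 0.0002 0 -0.0006 0.0006 0; -0.0082 0.0332 0.0002 0 -0.0006 0.0006 0; -0.0082 0.0332 0.0002 0 -0.0006 0.0006 0",
)

```text
time_s: 9.6
position: [493.9, -116.9, 227.9]
eef_rot: [-0.001, 0.992, 0.122, -0.012]
force: [-1.0, 0.4, -1.3]
finger_gap: 11.8
```

send_rows(
  targets="-0.002 0.01 0 0 0 0 0; 0 0 0 0 0 0 0; 0 0 0 0 0 0 0; 0 0 0 0 0 0 0",
)

```text
time_s: 10.1
position: [492.0, -127.8, 225.6]
eef_rot: [-0.003, 0.993, 0.12, -0.014]
force: [0.3, -0.5, -1.4]
finger_gap: 11.5
```

```bash
python3 -c "
from h import *
W,p,d,c=top_pts(512,-45,60,90,140,'w3.png')
for lo,hi in((95,104),(104,112),(112,119),(119,135),(126,135)):
    q=W[(W[:,2]>lo)&(W[:,2]<hi)]
    if len(q)>20:
        cc,r=cv2.minEnclosingCircle(q[:,:2].astype(np.float32)); print(lo,hi,len(q),np.round(cc,1),round(r,1),q.mean(0).round(1),'mid',((q.max(0)+q.min(0))/2).round(1))
for n in('spindle_tip','hub_top'):
    for s in spot_point('wrist',n)[:2]: print(n,s,atz(c,s['at'],128 if n[0]=='s' else 100))
"
```

```text
t10.10 [ 492.  -127.8  225.6] ang 13.8 tilt [-1.6  0.2] F [ 0.3 -0.5 -1.4] M [-0.02 -0.11 -0.02] gap 11.5 q6 -0.72
95 104 3300 [521.6 -41.2] 48.5 [510.  -42.4 100.7] mid [518.8 -41.2  99.3]
104 112 347 [510.9 -43.8] 18.2 [507.8 -44.2 109.8] mid [510.9 -44.8 108.2]
112 119 690 [510.8 -43.8] 18.2 [509.2 -43.3 114.4] mid [510.8 -43.8 115.4]
119 135 1256 [510.8 -43.9] 13.1 [510.1 -43.8 125.2] mid [510.8 -43.8 124.9]
126 135 519 [510.4 -44. ] 9.2 [510.4 -43.9 128.2] mid [510.4 -44.3 128.4]
```

View pics/w3.png

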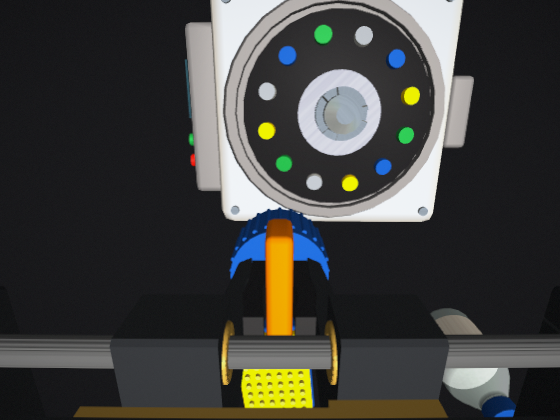

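The spindle shows at (340,112), giving (510.8,-43.8) with radii 13 and 18 mm as specified. I'll check how the nut sits in the hand, then plan the approach.

```bash
python3 -c "
from h import *
W,p,d,c=top_pts(492,-128,60,150,240)
s=get_state(); T=(W-np.array(s['position']))@q2m(s['eef_rot'])
b=T[(abs(T[:,2]+1)<3)&(abs(T[:,0])<9)]; print('bar',len(b),'x',np.percentile(b[:,0],[2,50,98]).round(1),'y',np.percentile(b[:,1],[1,50]).round(1),'z',np.median(b[:,2]).round(1))
q=T[(T[:,2]>23)&(T[:,2]<28)&(np.hypot(T[:,0],T[:,1])<27)&(T[:,1]<0)]; print('sleeve',len(q),q.min(0).round(1),q.max(0).round(1))
plan((510.8,-43.8,218),14,6,0)"
```

```text
t10.25 [ 492.2 -128.   225.8] ang 13.8 tilt [-1.6  0.1] F [-0.6  0.8 -1.4] M [-0.06 -0.08  0.01] gap 11.8 q6 -0.72
bar 2955 x [-7.7 -0.8  6. ] y [-31.3  -9.3] z -0.8
sleeve 1484 [-25.7 -23.9  23. ] [23.7 -0.5 28. ]
0.0064 -0.0129 0.0013 -0.0015 0.0044 -0.0005 0; 0.0064 -0.0129 0.0013 -0.0015 0.0044 -0.0005 0; 0.0064 -0.0129 0.0013 -0.0015 0.0044 -0.0005 0; 0.0064 -0.0129 0.0013 -0.0015 0.0044 -0.0005 0; 0.0064 -0.0129 0.0013 -0.0015 0.0044 -0.0005 0; 0.0064 -0.0129 0.0013 -0.0015 0.0044 -0.0005 0
```

send_rows(
  targets="0.0065 -0.0129 0.001 -0.0015 0.0044 0 0; 0.0065 -0.0129 0.001 -0.0015 0.0044 0 0; 0.0065 -0.0129 0.001 -0.0015 0.0044 0 0; 0.0065 -0.0129 0.001 -0.0015 0.0044 0 0; 0.0065 -0.0129 0.001 -0.0015 0.0044 0 0; 0.004 -0.008 0 -0.001 0.003 0 0; 0 0 0 0 0 0 0; 0 0 0 0 0 0 0",
)

```text
time_s: 11.3
position: [511.5, -41.8, 220.4]
eef_rot: [0.0, 0.993, 0.122, 0.0]
force: [0.3, -0.2, -1.0]
finger_gap: 11.8
```

```bash
python3 -c "
from h import *
st();plan((511.5,-43.7,200),14,4,0)"
```

```text
t11.30 [511.5 -41.8 220.4] ang 14.0 tilt [0. 0.] F [ 0.3 -0.2 -1. ] M [-0.02 -0.1  -0.03] gap 11.8 q6 -0.56
-0.0001 0.0005 0.0051 0 -0.0002 -0.0002 0; -0.0001 0.0005 0.0051 0 -0.0002 -0.0002 0; -0.0001 0.0005 0.0051 0 -0.0002 -0.0002 0; -0.0001 0.0005 0.0051 0 -0.0002 -0.0002 0
```

send_rows(
  targets="0 0.0005 0.005 0 0 0 0; 0 0.0005 0.006 0 0 0 0; 0 0.0005 0.006 0 0 0 0; 0 0.0003 0.006 0 0 0 0; 0 0 0.003 0 0 0 0; 0 0 0 0 0 0 0; 0 0 0 0 0 0 0",
)

```text
time_s: 12.18
position: [511.7, -44.9, 192.0]
eef_rot: [-0.0, 0.993, 0.121, -0.0]
force: [-1.1, 0.4, -2.1]
finger_gap: 11.8
```

```bash
python3 -c "
from h import *
st();plan((511.5,-43.7,180),14,4,0)"
```

```text
t12.18 [511.7 -44.9 192. ] ang 13.8 tilt [-0.  0.] F [-1.1  0.4 -2.1] M [-0.02 -0.05 -0.02] gap 11.8 q6 -0.56
0 -0.0003 0.003 -0 0.0001 -0.0007 0; 0 -0.0003 0.003 -0 0.0001 -0.0007 0; 0 -0.0003 0.003 -0 0.0001 -0.0007 0; 0 -0.0003 0.003 -0 0.0001 -0.0007 0
```

send_rows(
  targets="0 -0.0006 0.002 0 0 0 0; 0 -0.0006 0.003 0 0 0 0; 0 0 0.003 0 0 0 0; 0 0 0.003 0 0 0 0; 0 0 0.001 0 0 0 0; 0 0 0 0 0 0 0",
)

```text
time_s: 12.92
position: [511.5, -43.6, 179.4]
eef_rot: [0.0, 0.993, 0.121, 0.0]
force: [-0.0, 0.1, -2.1]
finger_gap: 11.6
```

send_rows(
  targets="0 0 0.0015 0 0 0 0; 0 0 0.0015 0 0 0 0; 0 0 0 0 0 0 0",
)

```text
time_s: 13.3
position: [511.7, -43.7, 176.4]
eef_rot: [0.0, 0.993, 0.121, 0.0]
force: [-1.0, 0.2, -2.5]
finger_gap: 11.8
```

```bash
python3 -c "
from h import *
st()"
```

```text
t13.30 [511.7 -43.7 176.4] ang 13.9 tilt [ 0. -0.] F [-1.   0.2 -2.5] M [-0.02 -0.1  -0.  ] gap 11.8 q6 -0.56
```

send_rows(
  targets="0 0 0.0012 0 0 0 0; 0 0 0.0012 0 0 0 0; 0 0 0 0 0 0 0",
)

```text
time_s: 13.68
position: [512.0, -43.8, 174.5]
eef_rot: [0.0, 0.993, 0.121, 0.001]
force: [0.1, -0.0, 0.4]
finger_gap: 11.7
```

send_rows(
  targets="0 0 0.0012 0 0 0 0; 0 0 0 0 0 0 0",
)

```text
time_s: 13.92
position: [512.4, -43.9, 174.5]
eef_rot: [0.001, 0.993, 0.121, 0.001]
force: [-0.9, 0.5, 0.9]
finger_gap: 11.9
```

send_rows(
  targets="0 0 0.0012 0 0 0 0; 0 0 0 0 0 0 0",
)

```text
time_s: 14.18
position: [512.8, -44.0, 174.3]
eef_rot: [0.001, 0.993, 0.121, 0.001]
force: [-2.1, 0.9, 0.2]
finger_gap: 11.7
```

send_rows(
  targets="-0.001 0 0 0 0 -0.05 0; 0 0 0 0 0 -0.07 0; 0 0 0 0 0 -0.07 0; 0 0 0 0 0 0 0",
)

```text
time_s: 14.68
position: [512.9, -43.7, 174.8]
eef_rot: [0.001, 0.976, 0.217, 0.003]
force: [1.1, 0.5, 1.0]
finger_gap: 11.8
```

```bash
python3 -c "
from h import *
st()"
```

```text
t14.68 [512.9 -43.7 174.8] ang 25.0 tilt [ 0.4 -0. ] F [1.1 0.5 1. ] M [ 0.05 -0.31  0.  ] gap 11.8 q6 -0.75
```

send_rows(
  targets="-0.0005 0 0 0.001 -0.003 -0.08 0; -0.0005 0 0 0.001 -0.003 -0.09 0; 0 0 0 0 0 -0.09 0; 0 0 0 0 0 -0.09 0",
)

```text
time_s: 15.18
position: [511.8, -44.2, 173.2]
eef_rot: [0.001, 0.923, 0.385, -0.0]
force: [0.1, 0.1, -1.8]
finger_gap: 11.7
```

```bash
python3 -c "
from h import *
st()"
```

```text
t15.18 [511.8 -44.2 173.2] ang 45.3 tilt [-0.  -0.1] F [ 0.1  0.1 -1.8] M [-0.03 -0.13 -0.01] gap 11.7 q6 -1.11
```

send_rows(
  targets="0 0 0.001 0 0 0 0; 0 0 0.001 0 0 0 0; 0 0 0 0 0 0 0",
)

```text
time_s: 15.55
position: [511.0, -44.1, 169.7]
eef_rot: [-0.0, 0.924, 0.382, -0.001]
force: [-0.3, 0.1, -1.9]
finger_gap: 11.9
```

send_rows(
  targets="0 0 0.0012 0 0 0 0; 0 0 0 0 0 0 0",
)

```text
time_s: 15.8
position: [511.2, -44.1, 168.7]
eef_rot: [0.0, 0.924, 0.382, -0.001]
force: [-0.6, 0.3, -0.5]
finger_gap: 11.7
```

send_rows(
  targets="0 0 0.0012 0 0 0 0; 0 0 0 0 0 0 0",
)

```text
time_s: 16.05
position: [511.7, -44.2, 168.6]
eef_rot: [0.0, 0.924, 0.382, -0.001]
force: [-0.2, -0.5, -0.6]
finger_gap: 11.8
```

```bash
python3 -c "
from h import *
st()"
```

```text
t16.05 [511.7 -44.2 168.6] ang 44.9 tilt [-0.1 -0.1] F [-0.2 -0.5 -0.6] M [ 0.08 -0.06 -0.05] gap 11.8 q6 -1.10
```

send_rows(
  targets="0 0 0.0003 0 0 -0.06 0; 0 0 0.0003 0 0 -0.06 0; 0 0 0.0003 0 0 -0.06 0; 0 0 0 0 0 0 0",
)

```text
time_s: 16.55
position: [511.9, -44.1, 168.8]
eef_rot: [0.001, 0.885, 0.465, -0.0]
force: [-1.8, 0.2, 1.2]
finger_gap: 11.5
```

```bash
python3 -c "
from h import *
st()"
```

```text
t16.55 [511.9 -44.1 168.8] ang 55.4 tilt [-0.  -0.1] F [-1.8  0.2  1.2] M [ 0.01  0.32 -0.13] gap 11.5 q6 -1.28
```

send_rows(
  targets="0 0 0 0 0 -0.04 0; 0 0 0 0 0 0 0",
)

```text
time_s: 16.8
position: [511.7, -44.1, 168.8]
eef_rot: [0.0, 0.876, 0.482, -0.001]
force: [-1.7, 0.2, 2.8]
finger_gap: 11.7
```

```bash
python3 -c "
from h import *
W,p,d,c=top_pts(512,-44,80,0,300,'w4.png'); st(); get_image('wrist'); st(); get_image('wrist'); st()"
```

```text
t16.80 [511.7 -44.1 168.8] ang 57.6 tilt [-0.  -0.1] F [-1.7  0.2  2.8] M [ 0.06  0.17 -0.14] gap 11.7 q6 -1.32
t16.85 [511.7 -44.1 168.8] ang 57.6 tilt [-0.  -0.1] F [-2.5  0.9  0.5] M [ 0.04  0.16 -0.08] gap 11.9 q6 -1.32
t16.90 [511.7 -44.1 168.8] ang 57.6 tilt [-0.  -0.1] F [-1.4 -0.7  2.4] M [ 0.08  0.19 -0.15] gap 11.6 q6 -1.32
t16.95 [511.7 -44.1 168.8] ang 57.6 tilt [-0.  -0.1] F [-2.3 -0.2  2.2] M [ 0.02  0.16 -0.08] gap 11.8 q6 -1.32
```

View pics/w4.png

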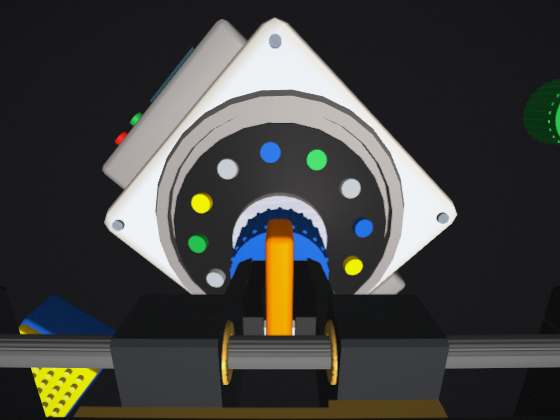

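The rotor's dots show clearly at (270,152), (317,160) and elsewhere. I can measure the rotor angle from them, taking the rest angle from the first top picture.

```bash
cat >> h.py <<'E'
C0=(511.6,-43.7)
def dots(p,cal,zr=88,c0=C0):
    hsv=cv2.cvtColor(p,cv2.COLOR_RGB2HSV); v,u=np.mgrid[0:420,0:560]
    n=cv2.undistortPoints(np.stack([u,v],-1).reshape(-1,1,2).astype(float),np.array(cal["camera_matrix"]),np.array(cal["dist"]))[:,0]
    D=np.c_[n[:,0],-n[:,1],-np.ones(len(n))]@q2m(cal["rotation"]).T; e=np.array(cal["eye"])
    P=e+D*((zr-e[2])/D[:,2])[:,None]; r=np.hypot(P[:,0]-c0[0],P[:,1]-c0[1]).reshape(420,560)
    m=((hsv[...,1]>110)&(hsv[...,2]>90)&(r>38)&(r<68)).astype(np.uint8)
    k,l,s,c=cv2.connectedComponentsWithStats(m); out=[]
    for i in range(1,k):
        if s[i,4]<8 or s[i,2]>2*s[i,3] or s[i,3]>2*s[i,2]: continue
        q=P[(l==i).ravel()].mean(0); h=int(np.median(hsv[l==i][:,0]))
        col="Y" if h<40 else "G" if h<85 else "B"
        out.append((col,np.degrees(np.arctan2(q[1]-c0[1],q[0]-c0[0])),np.hypot(q[0]-c0[0],q[1]-c0[1]),s[i,4]))
    return sorted(out,key=lambda o:o[1])
def rotor(show=False):
    o=dots(cv2.cvtColor(cv2.imread("pics/top.png"),cv2.COLOR_BGR2RGB),get_calibration("top"),c0=(512.4,-45.4))
    cal=get_calibration("wrist"); p,_=get_image("wrist"); w=dots(p,cal)
    if show: print([(a,round(b,1),round(r),int(n)) for a,b,r,n in o]); print([(a,round(b,1),round(r),int(n)) for a,b,r,n in w])
    res=[]
    for a,b,r,n in w:
        d=[(b-x[1]+180)%360-180 for x in o if x[0]==a]
        if d and min(map(abs,d))<29: res.append(min(d,key=abs))
    print("rotor fwd deg",-np.median(res).round(1),np.round(res,1))
E
python3 -c "
from h import *
rotor(True)"
```

```text
[('Y', np.float64(-151.9), 54, 41), ('G', np.float64(-121.6), 54, 32), ('Y', np.float64(-61.1), 56, 41), ('B', np.float64(-32.3), 57, 35), ('G', np.float64(-3.4), 56, 32), ('Y', np.float64(26.3), 56, 36), ('B', np.float64(55.7), 56, 38), ('G', np.float64(116.6), 54, 32), ('B', np.float64(146.6), 54, 38)]
[('Y', np.float64(-145.6), 55, 359), ('G', np.float64(-115.2), 56, 275), ('Y', np.float64(-32.9), 52, 975), ('Y', np.float64(32.6), 56, 307), ('B', np.float64(62.1), 56, 283), ('G', np.float64(123.3), 55, 361), ('B', np.float64(154.0), 55, 373)]
rotor fwd deg -6.5 [ 6.3  6.5 28.1  6.3  6.4  6.7  7.4]
```

send_rows(
  targets="0 0 0 0 0 -0.05 0; 0 0 0 0 0 -0.02 0; 0 0 0 0 0 0 0",
)

```text
time_s: 17.38
position: [511.7, -44.1, 168.8]
eef_rot: [0.0, 0.859, 0.512, -0.001]
force: [-1.1, 0.0, 1.5]
finger_gap: 11.7
```

```bash
python3 -c "
from h import *
rotor(); st()"
```

```text
rotor fwd deg -9.8 [ 9.6  9.8  9.7  9.7 10.  10.6]
t17.43 [511.7 -44.1 168.8] ang 61.6 tilt [-0.  -0.1] F [-2.2  0.5  2.1] M [ 0.05  0.2  -0.2 ] gap 11.4 q6 -1.39
```

send_rows(
  targets="0 0 0 0 0 -0.025 0; 0 0 0 0 0 0 0; 0 0 0 0 0 0.08 0; 0 0 0 0 0 0.12 0; 0 0 0.0005 0 0 0.12 0; 0 0 0.0005 0 0 0.12 0; 0 0 0.0005 0 0 0.12 0; 0 0 0 0 0 0 0",
)

```text
time_s: 18.42
position: [512.9, -44.3, 167.6]
eef_rot: [0.001, 0.966, 0.26, 0.001]
force: [-1.5, 0.3, 1.4]
finger_gap: 11.7
```

```bash
python3 -c "
from h import *
rotor(); st()"
```

```text
rotor fwd deg 0.0 [-0.1 -0.2  1.2 -1.1 -0.3 -0.   0.9  1.5]
t18.48 [512.9 -44.3 167.6] ang 30.2 tilt [ 0.1 -0.1] F [-1.3  0.5  2.4] M [-0.12  0.25  0.04] gap 11.5 q6 -0.84
```

send_rows(
  targets="-0.0005 -0.0003 0.0005 0 0 0.1 0; -0.0004 -0.0002 0.0005 0 0 0.13 0; 0 0 0.0005 0 0 0.13 0; 0 0 0.0005 0 0 0.13 0; 0 0 0.0005 0 0 0.13 0; 0 0 0 0 0 0 0",
)

```text
time_s: 19.23
position: [512.9, -44.4, 165.3]
eef_rot: [0.001, 0.999, -0.048, 0.003]
force: [-1.3, 0.2, 0.3]
finger_gap: 11.9
```

```bash
python3 -c "
from h import *
rotor(); st()"
```

```text
rotor fwd deg -0.7 [ 0.7 -1.  -0.5  0.7  1.8  2.9  3. ]
t19.27 [512.9 -44.3 165.3] ang -5.4 tilt [ 0.3 -0.2] F [-1.5  0.5  0.8] M [0.07 0.19 0.01] gap 11.6 q6 -0.22
```

send_rows(
  targets="-0.0004 0 0.0004 0 -0.002 0.1 0; -0.0004 0 0.0004 0 -0.002 0.13 0; 0 0 0.0004 0 0 0.13 0; 0 0 0.0004 0 0 0.13 0; 0 0 0.0004 0 0 0.13 0; 0 0 0 0 0 0 0",
)

```text
time_s: 20.02
position: [513.3, -44.6, 163.1]
eef_rot: [0.001, 0.938, -0.348, 0.003]
force: [-0.9, -0.4, -0.5]
finger_gap: 11.8
```

```bash
python3 -c "
from h import *
rotor(); st()"
```

```text
rotor fwd deg -1.9 [22.  -2.4 -1.5 -0.2  1.1  2.8  3.5  2.8]
t20.07 [513.3 -44.6 163.1] ang -40.6 tilt [ 0.3 -0.2] F [-0.3  0.1 -0. ] M [ 0.13 -0.02  0.04] gap 11.7 q6 0.39
```

```bash
cat >> h.py <<'E'
def rotor():
    o=dots(cv2.cvtColor(cv2.imread("pics/top.png"),cv2.COLOR_BGR2RGB),get_calibration("top"),c0=(512.4,-45.4))
    cal=get_calibration("wrist"); p,_=get_image("wrist"); w=dots(p,cal); A=[];B=[]
    z=lambda t:55*np.exp(1j*np.radians(t))
    for a,b,r,n in w:
        d=[x for x in o if x[0]==a]
        if not d or n>600: continue
        x=min(d,key=lambda x:abs((b-x[1]+180)%360-180)); e=(b-x[1]+180)%360-180
        if abs(e)<26: A.append(z(x[1])*x[2]/55); B.append(z(b)*r/55)
    A=np.array(A);B=np.array(B); k=np.sum((B-B.mean())*np.conj(A-A.mean())); dev=np.degrees(np.angle(B/A))
    print("rotor fwd deg %.1f"%-np.degrees(np.angle(k)),"n",len(A),"raw",-dev.round(1))
E
```

send_rows(
  targets="-0.0006 0 0.0004 0.001 -0.003 0.1 0; -0.0006 0 0.0004 0.001 -0.003 0.13 0; 0 0 0.0004 0 0 0.13 0; 0 0 0.0004 0 0 0.13 0; 0 0 0 0 0 0 0",
)

```text
time_s: 20.7
position: [512.8, -44.2, 161.4]
eef_rot: [-0.002, 0.828, -0.561, 0.001]
force: [-1.5, 0.5, 0.6]
finger_gap: 12.1
```

```bash
python3 -c "
from h import *
rotor(); st()"
```

```text
rotor fwd deg 1.0 n 7 raw [ 4.1  3.1  1.3 -0.2 -2.  -1.9 -1. ]
t20.75 [512.8 -44.2 161.4] ang -68.2 tilt [0.2 0.1] F [-0.5  0.3  0.7] M [ 0.01  0.19 -0.  ] gap 11.5 q6 0.87
```

send_rows(
  targets="0 0 0.0003 0 0 0.08 0; 0 0 0.0003 0 0 0.1 0; 0 0 0.0003 0 0 0.1 0; 0 0 0 0 0 0 0",
)

```text
time_s: 21.25
position: [513.1, -44.6, 161.4]
eef_rot: [-0.002, 0.745, -0.667, 0.001]
force: [-1.4, 0.6, 0.4]
finger_gap: 11.5
```

```bash
python3 -c "
from h import *
rotor(); st()"
```

```text
rotor fwd deg 1.9 n 8 raw [ 3.1  4.5  3.3  1.2 -0.3 -2.  -1.3  4.2]
t21.30 [513.2 -44.6 161.4] ang -83.6 tilt [0.2 0.1] F [-1.7 -0.4  1.6] M [-0.01  0.21  0.03] gap 11.8 q6 1.14
```

send_rows(
  targets="0 0 0 0 0 0.08 0; 0 0 0 0 0 0.08 0; 0 0 0 0 0 0.04 0; 0 0 0 0 0 0 0",
)

```text
time_s: 21.8
position: [513.0, -44.7, 161.4]
eef_rot: [0.001, -0.679, 0.734, -0.001]
force: [-0.8, 0.1, 1.3]
finger_gap: 11.7
```

```bash
python3 -c "
from h import *
rotor(); st()"
```

```text
rotor fwd deg 1.8 n 7 raw [ 4.4  5.   3.6  1.5 -0.1 -1.6 -0.7]
t21.85 [513.1 -44.7 161.4] ang -94.5 tilt [0.2 0. ] F [-0.7 -0.9  0.5] M [ 0.05  0.21 -0.05] gap 11.6 q6 1.33
```

send_rows(
  targets="0 0 0 0 0 0.08 0; 0 0 0 0 0 0.07 0; 0 0 0 0 0 0.04 0; 0 0 0 0 0 0 0",
)

```text
time_s: 22.35
position: [513.3, -44.8, 161.4]
eef_rot: [0.002, -0.608, 0.794, -0.001]
force: [-0.3, -0.1, 0.6]
finger_gap: 11.8
```

```bash
python3 -c "
from h import *
rotor(); st()"
```

```text
rotor fwd deg 6.8 n 7 raw [9.4 9.9 8.4 6.2 4.8 3.3 4.3]
t22.40 [513.2 -44.8 161.4] ang -105.0 tilt [0.2 0. ] F [-0.4 -0.1  0.8] M [0.09 0.17 0.07] gap 11.8 q6 1.51
```

send_rows(
  targets="0 0 0 0 0 0.07 0; 0 0 0 0 0 0.07 0; 0 0 0 0 0 0.03 0; 0 0 0 0 0 0 0",
)

```text
time_s: 22.9
position: [513.4, -44.9, 161.4]
eef_rot: [0.002, -0.54, 0.841, -0.001]
force: [-0.8, -0.9, 0.2]
finger_gap: 11.5
```

```bash
python3 -c "
from h import *
rotor(); st(); rotor(); st(); rotor(); st()"
```

```text
rotor fwd deg 12.5 n 8 raw [ 9.2 16.1 16.5 15.  12.8 11.5  9.9 11.1]
t22.95 [513.4 -44.9 161.4] ang -114.6 tilt [0.2 0. ] F [-0.1 -1.   0.6] M [0.09 0.16 0.24] gap 11.5 q6 1.68
rotor fwd deg 12.5 n 8 raw [ 9.2 16.1 16.5 14.9 12.8 11.5 10.  11.1]
t23.00 [513.4 -44.9 161.4] ang -114.6 tilt [0.2 0. ] F [-0.9  0.4  0.4] M [0.12 0.1  0.26] gap 11.6 q6 1.68
rotor fwd deg 12.5 n 8 raw [ 9.2 16.1 16.6 15.  12.8 11.5 10.  11.1]
t23.05 [513.5 -44.9 161.4] ang -114.6 tilt [0.2 0. ] F [-0.4 -0.   0. ] M [0.07 0.12 0.25] gap 11.5 q6 1.68
```

send_rows(
  targets="0 0 0 0 0 0.05 0; 0 0 0 0 0 0 0; 0 0 0 0 0 0 0",
)

```text
time_s: 23.42
position: [513.5, -44.9, 161.4]
eef_rot: [0.002, -0.52, 0.854, -0.001]
force: [-0.4, -0.4, -0.1]
finger_gap: 11.7
```

```bash
python3 -c "
from h import *
rotor(); st(); rotor(); st(); rotor(); st()"
```

```text
rotor fwd deg 14.5 n 8 raw [11.5 18.  18.4 16.9 14.7 13.4 11.9 13.2]
t23.48 [513.5 -44.9 161.4] ang -117.4 tilt [ 0.3 -0. ] F [-0.5  0.2  0.2] M [0.08 0.11 0.29] gap 11.8 q6 1.73
rotor fwd deg 14.5 n 8 raw [11.5 18.  18.4 16.9 14.7 13.4 11.8 13.2]
t23.52 [513.5 -44.9 161.4] ang -117.4 tilt [ 0.3 -0. ] F [-0.4 -0.6  0.7] M [0.1  0.14 0.36] gap 11.7 q6 1.73
rotor fwd deg 14.5 n 8 raw [11.5 18.  18.4 16.9 14.7 13.4 11.9 13.2]
t23.57 [513.5 -44.9 161.4] ang -117.4 tilt [ 0.3 -0. ] F [-0.7 -0.8  0.6] M [0.1  0.09 0.25] gap 12.0 q6 1.73
```

send_rows(
  targets="0 0 0 0 0 0 0.07; 0 0 0 0 0 0 0.07; 0 0 0 0 0 0 0.07; 0 0 0 0 0 0 0.07; 0 0 0 0 0 0 0.07; 0 0 0 0 0 0 0.07",
)

```text
time_s: 24.32
position: [513.7, -44.7, 161.3]
eef_rot: [0.002, -0.519, 0.855, -0.001]
force: [-0.4, 0.3, -0.4]
finger_gap: 69.0
```

send_rows(
  targets="0 0 -0.005 0 0 0 0.07; 0 0 -0.015 0 0 0 0.07; 0 0 -0.025 0 0 0 0.07; 0 0 -0.025 0 0 0 0.07; 0 0.02 -0.025 0 0 0 0.07; 0 0.03 -0.01 0 0 0 0.07; 0 0.03 0 0 0 0 0.07; 0 0.03 0 0 0 0 0.07; 0 0.02 0 0 0 0 0.07; 0 0 0 0 0 0 0.07; 0 0 0 0 0 0 0.07",
)

```text
time_s: 25.7
position: [397.3, 15.7, 280.2]
eef_rot: [0.007, -0.519, 0.855, -0.006]
force: [-0.4, -0.3, -0.8]
finger_gap: 69.9
```

```bash
python3 -c "
from h import *
rotor()
W,p,d,c=top_pts(512,-44,45,95,180,'w5.png')
b=W[W[:,2]>158]; rect(b); q=W[(W[:,2]>130)&(W[:,2]<140)]; print('sleeve',q.mean(0).round(1),np.percentile(q[:,2],[5,50,95]).round(1),np.round(cv2.minEnclosingCircle(q[:,:2].astype(np.float32))[0],1))
# plane tilt of sleeve top and bar top
for s in(q,b):
    A=np.c_[s[:,:2]-s[:,:2].mean(0),np.ones(len(s))]; print('slope deg',np.degrees(np.linalg.lstsq(A,s[:,2],rcond=None)[0][:2]).round(1))
"
```

```text
rotor fwd deg -0.1 n 6 raw [ 0.6  0.7 -0.9 -1.1 -0.7 -0.7]
t25.75 [397.4  15.7 280.1] ang -117.4 tilt [ 1.1 -0.2] F [-0.5  0.5  0.9] M [0.07 0.03 0.02] gap 70.1 q6 1.79
1443 z [160.  162.3 163.7] ctr [505.2 -42.6] mean [505.7 -42.4] size [12.  52.9] longang 168.5
sleeve [510.9 -43.1 136.6] [135.2 136.6 137.9] [507.2 -43. ]
slope deg [ 0.6 -0.3]
slope deg [-0.1 -2.3]
```

View pics/w5.png

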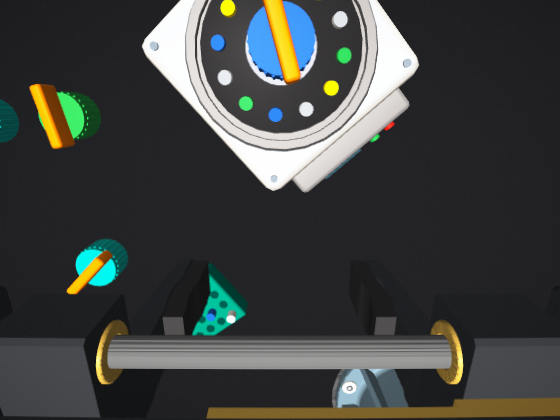

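The nut sits upright on the hub at (282,40). Its bar top measures 162.3 mm against 162 mm when home, the rotor reads about 0°, and the gripper is clear.

```bash
python3 -c "
from h import *
finish_job()"
```

```text
the job is handed in; nothing more can be done
```

The nut is home and upright on the hub, the rotor has sprung back to rest, and I handed the job in at about 26 s of the 69 s allowed.

- **Seating and stop:** The nut first rested on the thread with its foot about 13 mm above the hub. Turned back about 30°, it dropped to about 7 mm and met the stop. There it dragged the rotor back about 10° (9.8° by the rotor's dots, then a hair more; wrist moment about -0.17 N m).
- **Running home:** Going forward, the nut stopped descending with its foot on the hub. It then went snug and dragged the rotor forward 15–16° (14.5° by the dots, 0.25–0.36 N m at the wrist, 15.9° by the bar's spring-back). The press stayed at about 5 N or less in every reading I took.
- **After letting go:** The rotor read -0.1°. The bar top was at 162.3 mm (162 expected) and the sleeve top at 136.6 mm (136 expected).
- **Disagreements and unchecked items:**
  - The sleeve measured level within 1°. The bar top fitted a 2.3° slope, but only part of it showed and the sleeve fit did not agree, so I put that down to noise.
  - Single dot readings spread by about ±3° at some wrist angles, so I also went by the wrist moment and the tool angle.
  - I took no final measurement of the tip box, tube rack or bottle. The planned path kept well clear of them, and no unexpected force showed.

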